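# Pack the keepsake tower and uncover its display lid

## Task

Stand the little brass tower in the round socket inside the open souvenir tin and let go of it; then take the two stacked lids together by the red knob, lower them gently onto the tin until both sit fully home, and let go. Then take only the blue outer lid by its white collar and lift it off, leaving the clear inner lid closed and untouched on the tin, and finish while still holding the outer lid level and still in the air, its rim a few centimetres higher than the top of the red knob. Leave the snow globe, the mug and the block of postcards where they are.

Things in the scene. Friction and masses are not known exactly. Their poses are not given: they have to be found in the camera images.
- tin: Open round blue tin, painted skyline on its side, fixed to the counter. 120 mm outside diameter, 80 mm high, wall 2 mm. Origin: centre of its underside, on the counter; z up. Inside: a yellow insert 78 mm square, its top 20 mm above the counter, with the socket at its centre. A gripper opened wide inside the tin would hit the wall.
- socket (a point): Centre of the mouth of the round socket in the tin's yellow insert: 20 mm above the counter, on the tin's axis. 28 mm diameter, 16 mm deep, dark floor.
- tower: Loose brass tower, upright on the counter, 60 mm high, about 0.12 kg. Origin: centre of its foot's underside; z up. Round foot 24 mm diameter, 0-14 mm; flange 34 mm diameter, 14-18 mm; square shaft 22 x 22 mm, faces along its own x and y, 18-52 mm (grip here); green dome 21 mm across. Seated, the flange rests on the insert and the origin is 6 mm above the counter.
- inner_lid: Loose clear round lid, about 0.13 kg; starts level on the counter under the outer lid. Origin: centre of its underside; z up. Plug 108 mm diameter, 0-8 mm, enters the tin's mouth; disc 120 mm diameter, 8-11 mm, rests on the tin's rim (origin then 72 mm above the counter); the red knob stands on its axis, 11-63 mm.
- knob_top (a point): Centre of the top of the inner lid's upright round red knob, 22 mm diameter; its top 29 mm stand free above the outer lid's collar. Lifting by the knob carries both lids.
- outer_lid: Loose blue round lid, about 0.15 kg, lying on the inner lid's disc. Origin: axis, at its skirt's lower edge; z up. Skirt 132 mm outside, 128 mm inside diameter, 0-9 mm; top plate 9-12 mm; white collar 12-32 mm. Nested, its origin is 2 mm above the inner lid's, so 74 mm above the counter once both are home on the tin.
- collar_top (a point): Centre of the top of the outer lid's upright round white collar: 40 mm outside diameter, 20 mm high, 26 mm hole through which the 22 mm knob passes with about 2 mm play all round. The outer lid is gripped by the collar's outside.
- snow_globe: Bystander: loose snow globe, 60 mm diameter, 75 mm high, on a dark wooden foot. Origin: centre of its underside.
- mug: Bystander: loose blue mug, 76 mm diameter, 82 mm high, handle at its +y side. Origin: centre of its underside.
- card_block: Bystander: loose wrapped block of postcards, 45 x 110 mm, 70 mm high. Origin: centre of its underside.
Mind the look-alikes: they are no part of the job. Several things look just like the outer_lid: the one meant starts farthest to the robot's left.

How it is judged:
On the way, in this order (a step that is already met when the one before it is completed fails the run):
1. the tower stands seated in the tin's socket, let go (horizontal distance between tower and tin below 0.004 m and z of tower in the frame of tin between 0.002 and 0.009 m and angle between tower's own z axis and vertical below 0.08 rad and contact force between the fingers and tower below 0.05 N), for 0.2 s.
2. both lids lie home on the tin over the tower, let go (horizontal distance between tower and tin below 0.004 m and z of tower in the frame of tin between 0.002 and 0.009 m and angle between tower's own z axis and vertical below 0.08 rad and horizontal distance between inner_lid and tin below 0.006 m and z of inner_lid in the frame of tin between 0.069 and 0.0745 m and angle between inner_lid's own z axis and vertical below 0.03 rad and horizontal distance between outer_lid and tin below 0.009 m and z of outer_lid in the frame of inner_lid between -0.001 and 0.0045 m and angle between outer_lid's own z axis and vertical below 0.04 rad and contact force between the fingers and inner_lid below 0.05 N and contact force between the fingers and outer_lid below 0.05 N), for 0.2 s.
At the end, for the whole second after the job is handed in: Outer lid held by fingers alone, still, within 0.2 rad of level, its rim 10 mm or more higher than the knob's top; inner lid home on the tin (6 mm, 0.03 rad), untouched; tower upright in the socket (4 mm); bystanders within 20 mm of their start (horizontal distance between tower and tin below 0.004 m and z of tower in the frame of tin between 0.002 and 0.009 m and angle between tower's own z axis and vertical below 0.08 rad and horizontal distance between inner_lid and tin below 0.006 m and z of inner_lid in the frame of tin between 0.069 and 0.0745 m and angle between inner_lid's own z axis and vertical below 0.03 rad and contact force between each of the fingers, outer_lid and inner_lid below 0.05 N and z of outer_lid in the frame of inner_lid above 0.073 m and angle between outer_lid's own z axis and vertical below 0.2 rad and linear speed of outer_lid below 0.03 m/s and linear speed of inner_lid below 0.02 m/s and contact force between the fingers and outer_lid above 1 N and contact force between outer_lid and tin below 0.05 N and distance of each of snow_globe, mug, card_block from where it was at the start of the episode below 0.02 m); the arm keeps its last pose, push and grip.
It fails at once if the outer lid comes off the inner lid while the inner lid is not home on the tin (distance between outer_lid and inner_lid above 0.012 m and not (horizontal distance between inner_lid and tin below 0.006 m and z of inner_lid in the frame of tin between 0.069 and 0.0745 m and angle between inner_lid's own z axis and vertical below 0.03 rad)).
It fails at once if the inner lid is touched by the robot once the outer lid is off it (distance between outer_lid and inner_lid above 0.012 m and contact force between any of the arm, the fingers and inner_lid above 0.5 N).
It fails at once if the lids are dropped (contact force between the fingers and inner_lid below 0.05 N and contact force between the fingers and outer_lid below 0.05 N and linear speed of inner_lid above 0.35 m/s).
It fails at once if a bystander is pushed away or tipped (distance of any of snow_globe, mug, card_block from where it was at the start of the episode above 0.02 m or angle between any of snow_globe, mug, card_block's own z axis and vertical above 0.3 rad).
It also fails if it takes over 62 s, if anything falls off the work surface, if the arm or the gripper's body presses on something with over 40 N, if the wrist force passes 120 N, or if a joint passes its speed limit or range.

## Robot

A 6-joint arm with a two-finger parallel gripper is mounted at the origin on the work surface. World frame = base frame: x ahead of the robot, y to its left, z up, the work surface at z = 0. Lengths are in m, angles in rad, forces in N, time in s.
With the tool pointing down it reaches from about 0.3 to 0.75 m from the base axis. Payload 8.5 kg.
Tool frame: the origin (TCP) lies on the centre line of the jaws, within the pads' length; the fingertips stand 17 mm ahead of it and the grasp point (between the pads) lies 2 mm behind it; z points along the fingers, y is the line along which they close (so a half turn about z gives the same grasp; the last joint's range is limited). The gripper opens to 88 mm and grips with 3 to 60 N. Pads are 18 mm wide; open, the fingers measure 123 mm over their backs; the gripper's body (75 mm by 187 mm) begins 45 mm behind the grasp point.
Start: joints at [0.942, 0.381, 1.297, -0, 1.464, -0.215], TCP at [0.221, 0.504, 0.256] pointing down, gripper open.
Joint ranges: [-3.11, 3.11], [-0.89, 2.33], [0.22, 2.48], [-1.42, 4.56], [0.17, 2.85], [-2.88, 2.88]. Speed limits (rad/s): [2.39, 2.39, 3.14, 3.14, 3.14, 3.14].

## Interface

Orientations are given as a rotation vector (axis times angle).
In Python, from cell import status, cams, job gives the robot as it stands. The module is installed in compiled form; this text tells all that it offers.
- The arm moves only by the tool play_rows, never from a script. Its argument "deltas" is a list that holds one entry, the list of rows, each a list of 7 numbers: the shift along the tool's x, y, z in units of 40 mm (1.0 is 40 mm), then the turn, a rotation vector about the tool's x, y, z in units of 5 degrees (1.0 is 5 degrees), then the finger opening in mm, from 0 to 88.1. In form: [[[tx, ty, tz, wx, wy, wz, grip], ...]]. A call has 1 to 20 rows; each row shifts and turns the commanded pose from where the row before left it, along the tool's axes as they then stand; what a row does not reach is not made up. A row lasts 1/12 s, in which the tool goes at most 41.7 mm and 7.16 degrees, less where a joint would pass 70% of its speed; a pose out of reach is approached as far as the arm can. A call is refused whole if a number of a shift passes 1 or a number of a turn 1, either way. A call with a gripper value outside its range is refused whole. The fingers move at their own pace and stop on an object; the grip force is fixed at half the most. Time passes only in rows, so rows that do not move let the fingers close. It gives the time, the measured TCP pose, the force, the opening and the grip force at its end, in the units of the state.
- status.state(): the state, without advancing time (a new reading comes with each control period).
- cams.read_camera(name): name is "scene" or "top"; returns a dict with "color" (480x640x3 uint8, red, green, blue), "range_z" (480x640 float32, m along the optical axis (not along the pixel's ray), 0 where there is no reading), "camera_matrix" (3x3 intrinsics, pixels), "dist_coeffs" ([k1, k2, p1, p2, k3] as OpenCV has them; the pictures are not rectified), "origin" and "attitude" of the camera in the world. Camera axes: x right, y up, looking along -z (the intrinsics and any distortion apply to the point x, -y, -z); pixel columns grow to the right and rows downward; lengths in m; the calibration is good to about 2 mm. A picture is of the moment at which its call begins.
- job.job_done(): hands the job in; it is judged then, once.
Trained networks look in a picture, given as the dict that the camera call returned (one of the last four; its "shot" number tells which), for a name from the list of things; names that differ only in an ending like _2 or _b are one class to them, and where a whole thing is asked for, a point or a joint stands for the part that bears it (a point fixed in the world has none). Each returns a list of dicts, best first, with "score" (0 to 1); they miss things now and then, are a little off and sometimes report something else, mostly with a low value. They report only what shows in the picture. A call takes as long as a camera call. They do not tell look-alikes from the thing itself.
- cams.regions_of(picture, name): "pixels" (480x640 bool, what is visible of it) and "rect" ([left, top, right, bottom] in pixels, round what is visible of it).
The state is a dict: "t": time; "q": joint angles; "joint_velocities": joint speeds; "tau": joint torques, N m; "eef_pos": TCP position; "eef_rot": TCP orientation; "wrist_force": force on the tool from outside, world axes, zero at the start; "moment": the same for the moment, N m; "gripper_width": opening from 0.0 (shut) to 1.0 (fully open); "grip_force": force on a finger pad.
Only numpy, scipy, OpenCV 4.12 (cv2) and the standard library are available. Lean on these libraries where they do the work, as an engineer would, in place of code of your own. Each camera call takes 0.05 s, during which the arm holds its last target. There are 200 camera calls.

## Working session

There is one attempt and no reset: what is moved stays moved. The work goes in short steps, Python scripts to look and compute and a tool call to move; the robot and the scene stay as the last step left them, time stands still between calls to the robot, and variables do not carry over. Pictures are saved under pics/ and viewed, at most 10 in all, crops included, and the job is handed in when it is done.

Besides the shell and the picture viewer there is one more tool, called after "Emit:" by a JSON object that holds its "api" and its "payload". play_rows: Moves the arm, as the interface text tells. Its arguments: {"type":"object","properties":{"deltas":{"type":"array","items":{"type":"array","items":{"type":"array","items":{"type":"number"}}}}},"required":["deltas"]}

```bash
mkdir -p pics; cat > h.py <<'E'
import numpy as np, cv2
from cell import status, cams, job
from scipy.spatial.transform import Rotation as R
def rot(a):
    a=np.array(a,float)
    if a.shape==(3,3): return a
    return R.from_rotvec(a.ravel()).as_matrix() if a.size==3 else R.from_quat(a).as_matrix()
def cloud(p):
    K=np.array(p["camera_matrix"]);d=np.array(p["dist_coeffs"],float)
    v,u=np.mgrid[0:480,0:640]
    n=cv2.undistortPoints(np.stack([u,v],-1).reshape(-1,1,2).astype(np.float64),K,d).reshape(480,640,2)
    z=p["range_z"].astype(float)
    c=np.stack([n[...,0]*z,-n[...,1]*z,-z],-1)
    w=c@rot(p["attitude"]).T+np.array(p["origin"])
    w[z<=0]=np.nan
    return w
def save(p,n): cv2.imwrite(f"pics/{n}.png",p["color"][...,::-1])
def circ(xy):
    A=np.c_[2*xy,np.ones(len(xy))];s=np.linalg.lstsq(A,(xy**2).sum(1),rcond=None)[0]
    return s[0],s[1],np.sqrt(s[2]+s[0]**2+s[1]**2)
E
python3 - <<'E'
from h import *
s=status.state();print({k:np.round(v,3) for k,v in s.items()})
for c in ["scene","top"]:
    p=cams.read_camera(c);save(p,c+"0");w=cloud(p)
    print(c,np.round(p["origin"],3),np.round(rot(p["attitude"]),2).tolist(),p["camera_matrix"],p["dist_coeffs"])
    for n in ["tin","tower","inner_lid","outer_lid","snow_globe","mug","card_block"]:
        for r in cams.regions_of(p,n):
            q=w[r["pixels"]];q=q[~np.isnan(q[:,0])]
            if len(q): print(n,round(r["score"],2),np.round(r["rect"],0),"med",np.round(np.median(q,0),3),"lo",np.round(np.percentile(q,2,0),3),"hi",np.round(np.percentile(q,98,0),3))
E
```

```text
{'t': np.float64(0.0), 'q': array([ 0.942,  0.381,  1.298,  0.   ,  1.464, -0.215]), 'joint_velocities': array([ 0.001,  0.002,  0.   ,  0.   , -0.   , -0.   ]), 'tau': array([-1.0000e-03, -4.3791e+01, -2.2456e+01,  7.1000e-02,  3.5000e-02,
       -0.0000e+00]), 'eef_pos': array([0.221, 0.503, 0.255]), 'eef_rot': array([-6.450e-01, -3.074e+00,  2.000e-03]), 'wrist_force': array([-0.252,  0.882,  0.989]), 'moment': array([ 0.023, -0.017, -0.015]), 'grip_force': np.float64(0.0), 'gripper_width': np.float64(0.999)}
scene [ 1.022 -0.675  0.777] [[0.81, -0.4, 0.43], [0.59, 0.52, -0.61], [0.02, 0.75, 0.66]] [[544.40062535   0.         321.61073046]
 [  0.         544.40062535 234.70818019]
 [  0.           0.           1.        ]] [0.0212427 0.        0.        0.        0.       ]
tin 0.73 [355. 184. 414. 248.] med [0.602 0.146 0.043] lo [0.544 0.091 0.002] hi [0.66  0.211 0.08 ]
tin 0.29 [356. 120. 392. 161.] med [0.43  0.369 0.053] lo [ 0.387  0.35  -0.001] hi [0.46  0.473 0.082]
tower 0.68 [279. 201. 298. 225.] med [0.441 0.024 0.03 ] lo [0.42  0.015 0.001] hi [0.451 0.046 0.06 ]
towe
[... 1457 characters left out ...]
5] hi [0.451 0.045 0.062]
outer_lid 0.82 [439. 178. 495. 233.] med [ 0.638 -0.323  0.012] lo [ 0.582 -0.384  0.007] hi [ 0.697 -0.266  0.033]
outer_lid 0.6 [396. 281. 451. 338.] med [ 0.396 -0.222  0.013] lo [ 0.339 -0.283  0.008] hi [ 0.456 -0.164  0.033]
outer_lid 0.58 [359. 196. 412. 249.] med [ 0.597 -0.128  0.015] lo [ 0.54  -0.189  0.009] hi [ 0.658 -0.071  0.035]
snow_globe 0.59 [310. 168. 339. 192.] med [0.689 0.005 0.064] lo [ 0.67  -0.02   0.007] hi [0.718 0.03  0.077]
mug 0.59 [125. 277. 178. 314.] med [0.418 0.403 0.037] lo [0.382 0.353 0.001] hi [0.456 0.441 0.084]
card_block 0.8 [478. 259. 520. 313.] med [ 0.453 -0.383  0.069] lo [ 0.4   -0.423  0.007] hi [ 0.506 -0.357  0.074]
```

View pics/scene0.png

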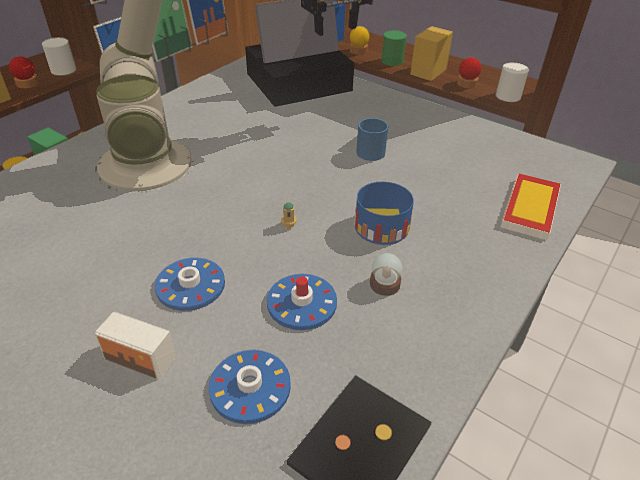

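View pics/top0.png

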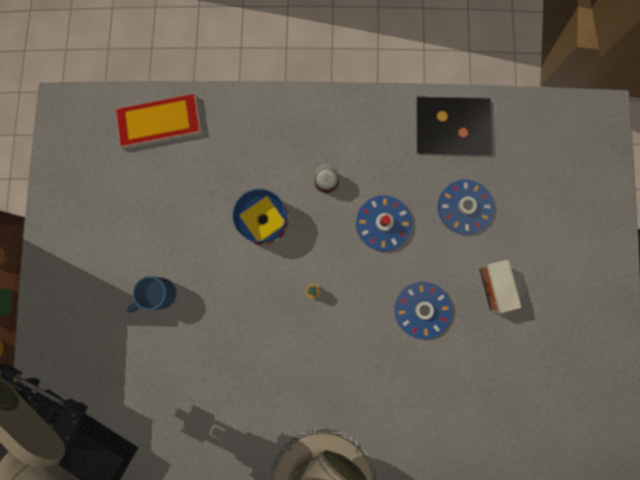

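The scene view shows the tin at (384,213), the tower at (289,215) and the target stack with its red knob at (302,300). In the top view the stack is at (385,222), the tower at (313,291) and the tin at (262,216). The two look-alike lids have empty collars and lie further right. Next I'll refine the positions by fitting.

```bash
python3 - <<'E'
from h import *
def fit(q,lab):
    if len(q)<8: print(lab,len(q));return
    x,y,r=circ(q[:,:2])
    for _ in range(4):
        e=abs(np.hypot(q[:,0]-x,q[:,1]-y)-r);k=e<=max(.0015,1.5*np.median(e));x,y,r=circ(q[k][:,:2])
    print(lab,len(q),np.round([x,y,r],4),"z",np.round(np.median(q[:,2]),4))
st=R.from_rotvec(status.state()["eef_rot"]).as_matrix();print(np.round(st,3).tolist())
for c in ["scene","top"]:
    p=cams.read_camera(c);w=cloud(p);W=w.reshape(-1,3);col=p["color"].astype(int)
    W=W[~np.isnan(W[:,0])]
    def near(x,y,r,z0,z1,):
        return W[(np.hypot(W[:,0]-x,W[:,1]-y)<r)&(W[:,2]>z0)&(W[:,2]<z1)]
    q=near(.603,.152,.08,.076,.09);fit(q,c+" tin rim")
    q=near(.597,-.13,.1,.006,.02);d=np.hypot(*(q[:,:2]-[.599,-.131]).T)
    # outermost point in each angular bin
    a=((np.arctan2(q[:,1]+.131,q[:,0]-.599)+np.pi)/(2*np.pi)*36).astype(int)
    fit(np.array([q[a==i][d[a==i].argmax()] for i in range(36) if (a==i).any()]),c+" lid edge")
    q=near(.597,-.13,.04,.058,.075);print(c,"knob top",len(q),np.round([q.min(0),q.mean(0),q.max(0)],4).tolist())
    q=near(.436,.03,.04,.05,.07);print(c,"dome",len(q),np.round([q.min(0),q.mean(0),q.max(0)],4).tolist())
    q=near(.436,.03,.04,.022,.05);print(c,"shaft",np.round(q,3).tolist()[:60])
    q=near(.25,.15,.1,-.02,.02);print("table z",np.median(q[:,2]))
    np.save(c+"w.npy",w)
    if c=="scene": a=col[190:240,262:322]
    else: b=col[270:312,290:340]
r=lambda i:cv2.resize(i.astype(np.uint8)[...,::-1],(400,400),interpolation=cv2.INTER_CUBIC)
cv2.imwrite("pics/tower.png",np.hstack([r(a),r(b)]))
E
```

```text
[[-0.916, 0.402, -0.0], [0.402, 0.916, -0.0], [0.0, -0.0, -1.0]]
scene tin rim 230 [0.6013 0.151  0.0587] z 0.0785
scene lid edge 36 [ 0.5988 -0.1334  0.0659] z 0.0126
scene knob top 98 [[0.5877, -0.1451, 0.0584], [0.5995, -0.1339, 0.0624], [0.6099, -0.1228, 0.0652]]
scene dome 77 [[0.4224, 0.0143, 0.0502], [0.4383, 0.0271, 0.0549], [0.4511, 0.041, 0.0605]]
scene shaft [[0.441, 0.041, 0.049], [0.441, 0.031, 0.047], [0.433, 0.017, 0.049], [0.439, 0.023, 0.048], [0.443, 0.025, 0.049], [0.428, 0.022, 0.041], [0.437, 0.016, 0.049], [0.438, 0.017, 0.049], [0.44, 0.019, 0.049], [0.44, 0.022, 0.047], [0.442, 0.023, 0.047], [0.444, 0.024, 0.047], [0.446, 0.024, 0.048], [0.448, 0.025, 0.049], [0.447, 0.03, 0.045], [0.449, 0.03, 0.046], [0.428, 0.023, 0.037], [0.436, 0.016, 0.046], [0.436, 0.02, 0.043], [0.44, 0.019, 0.046], [0.441, 0.021, 0.045], [0.442, 0.023, 0.045], [0.443, 0.024, 0.044], [0.446, 0.025, 0.045], [0.447, 0.027, 0.044], [0.448, 0.029, 0.044], [0.449, 0.031, 0.043], [0.43, 0.021, 0.037], [0.437, 0.016, 0.044], [0.438, 0.018, 0.043], [0.438, 0.021, 0.041], [0.44, 0.022, 0.042],
[... 880 characters left out ...]
3, 0.0172, 0.05], [0.4362, 0.0304, 0.0567], [0.4499, 0.0442, 0.0642]]
top shaft [[0.449, 0.021, 0.024], [0.444, 0.022, 0.044], [0.442, 0.02, 0.032], [0.436, 0.042, 0.049], [0.435, 0.016, 0.03], [0.433, 0.018, 0.027], [0.43, 0.043, 0.022], [0.425, 0.026, 0.049], [0.426, 0.023, 0.023], [0.423, 0.029, 0.038]]
table z 0.0005836949206776687Traceback (most recent call last):
  File "<stdin>", line 27, in <module>
    return _nx.concatenate(arrs, 1, dtype=dtype, casting=casting)
           ~~~~~~~~~~~~~~~^^^^^^^^^^^^^^^^^^^^^^^^^^^^^^^^^^^^^^^
ValueError: all the input arrays must have same number of dimensions, but the array at index 0 has 2 dimension(s) and the array at index 1 has 3 dimension(s)
```

```bash
cat >> h.py <<'E'
def go(x,y,z,yaw=None):
    "needed turn about tool z (units 5deg) then shifts (units 40mm) in axes after the turn; yaw=world angle of tool y, deg mod 180"
    s=status.state();M=R.from_rotvec(s["eef_rot"]).as_matrix();cy=np.degrees(np.arctan2(M[1,1],M[0,1]));t=0
    if yaw is not None: t=(cy-yaw+90)%180-90
    N=M@R.from_euler("z",t,degrees=True).as_matrix()
    d=N.T@(np.array([x,y,z])-s["eef_pos"])
    tl=R.from_matrix(M.T).as_rotvec() 
    print("t",round(float(s["t"]),2),"pos",np.round(s["eef_pos"],4),"yaw",round(cy,1),"tilt",np.round(M[:2,2],4),"turn",round(t/5,2),"shift",np.round(d/.04,3),"q6",np.round(s["q"][5],2))
E
python3 - <<'E'
from h import *
w=np.load("scenew.npy").reshape(-1,3);q=w[(np.hypot(w[:,0]-.436,w[:,1]-.03)<.03)&(w[:,2]>.022)&(w[:,2]<.048)][:,:2]
from scipy.optimize import least_squares
def f(v):
    c,s=np.cos(v[2]),np.sin(v[2]);l=(q-v[:2])@np.array([[c,-s],[s,c]])
    return np.max(abs(l),1)-.011
for a in (20,45,70):
    r=least_squares(f,[.436,.03,np.radians(a)],loss="soft_l1",f_scale=.001);print(np.round(r.x[:2],4),np.degrees(r.x[2]),r.cost)
go(.436,.0305,.12,np.degrees(r.x[2]))
a=cv2.imread("pics/scene0.png")[190:240,262:322];b=cv2.imread("pics/top0.png")[270:312,290:340]
cv2.imwrite("pics/tower.png",np.hstack([cv2.resize(i,(400,400),interpolation=cv2.INTER_CUBIC) for i in (a,b)]))
E
```

```text
[0.4349 0.0303] 38.963670291044224 6.706694290330118e-05
[0.4349 0.0303] 38.963485567951864 6.706694290902453e-05
[0.436  0.0316] 47.15694628833018 7.377775288402132e-05
t 0.9 pos [0.2211 0.5036 0.2558] yaw 66.3 tilt [0. 0.] turn 3.83 shift [-11.981  -5.019   3.394] q6 -0.22
```

View pics/tower.png

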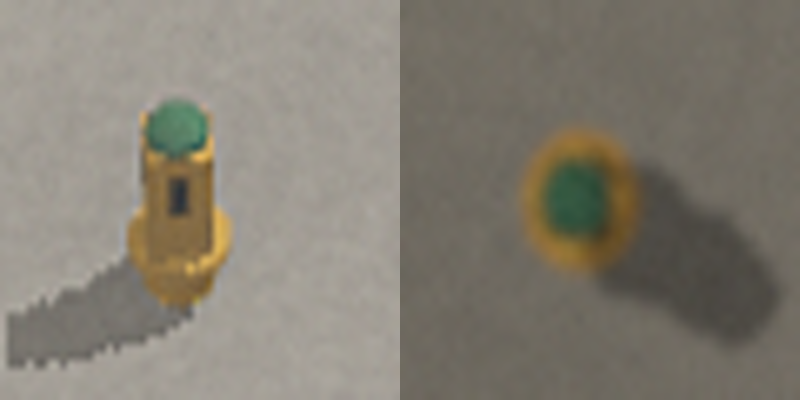

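The left crop shows one shaft face almost square-on to the scene camera, with its dark window at (178,195). That puts the tower's yaw at about 40°, in line with the fit. Moving above it now.

Emit:
{"api": "play_rows", "payload": {"deltas": [[[0, 0, 0.3, 0, 0, 0.877, 60], [0, 0, 0.3, 0, 0, 0.877, 60], [0, 0, 0.3, 0, 0, 0.877, 60], [0, 0, 0.3, 0, 0, 0.877, 60], [0, 0, 0.3, 0, 0, 0.877, 60], [0, 0, 0.3, 0, 0, 0.877, 60], [-0.8, -0.22, 0, 0, 0, 0, 60], [-0.8, -0.22, 0, 0, 0, 0, 60], [-0.8, -0.22, 0, 0, 0, 0, 60], [-0.8, -0.22, 0, 0, 0, 0, 60], [-0.8, -0.22, 0, 0, 0, 0, 60], [-0.8, -0.22, 0, 0, 0, 0, 60], [-0.8, -0.22, 0, 0, 0, 0, 60], [-0.8, -0.22, 0, 0, 0, 0, 60], [-0.8, -0.22, 0, 0, 0, 0, 60], [-0.8, -0.22, 0, 0, 0, 0, 60], [-0.8, -0.22, 0, 0, 0, 0, 60], [-0.8, -0.22, 0, 0, 0, 0, 60], [-0.8, -0.22, 0, 0, 0, 0, 60], [-0.8, -0.22, 0, 0, 0, 0, 60]]]}}

```text
t: 2.57
eef_pos: [0.4151, 0.0795, 0.184]
eef_rot: [1.328, 2.846, 0.0]
wrist_force: [1.2, 0.6, 0.6]
gripper_width: 0.676
grip_force: 0.0
```

```bash
python3 -c "
from h import *
go(.4357,.0305,.039,40)"
```

```text
t 2.57 pos [0.4151 0.0795 0.184 ] yaw 40.0 tilt [ 0.0007 -0.    ] turn -0.01 shift [-1.268 -0.394  3.625] q6 -0.79
```

Emit:
{"api": "play_rows", "payload": {"deltas": [[[-0.64, -0.2, 0, 0, 0, 0, 60], [-0.64, -0.2, 0, 0, 0, 0, 60], [0, 0, 0.7, 0, 0, 0, 60], [0, 0, 0.7, 0, 0, 0, 60], [0, 0, 0.5, 0, 0, 0, 60], [0, 0, 0, 0, 0, 0, 60], [0, 0, 0, 0, 0, 0, 60]]]}}

```text
t: 3.15
eef_pos: [0.4352, 0.0316, 0.1077]
eef_rot: [-1.328, -2.846, 0.001]
wrist_force: [0.7, 0.5, -0.1]
gripper_width: 0.679
grip_force: 0.0
```

```bash
python3 - <<'E'
from h import *
go(.4357,.0305,.039,40)
p=cams.read_camera("scene");i=p["color"][140:260,220:380,::-1]
cv2.imwrite("pics/t1.png",cv2.resize(i,(800,600),interpolation=cv2.INTER_CUBIC))
E
```

```text
t 3.15 pos [0.4352 0.0316 0.1077] yaw 40.0 tilt [-0.0014  0.0003] turn -0.0 shift [-0.031 -0.006  1.718] q6 -0.9
```

View pics/t1.png

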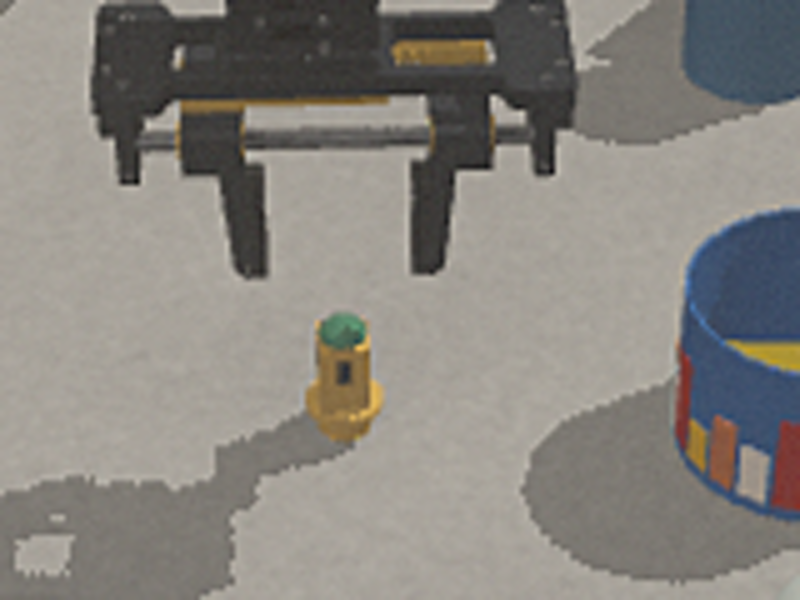

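The jaws (inner edges at x=267 and 412, midpoint about 340) are centred over the tower at (344,370). Descending to grip.

Emit:
{"api": "play_rows", "payload": {"deltas": [[[-0.03, 0, 0.5, 0, 0, 0, 60], [0, 0, 0.5, 0, 0, 0, 60], [0, 0, 0.5, 0, 0, 0, 60], [0, 0, 0.2, 0, 0, 0, 60], [0, 0, 0, 0, 0, 0, 40], [0, 0, 0, 0, 0, 0, 28], [0, 0, 0, 0, 0, 0, 10], [0, 0, 0, 0, 0, 0, 10], [0, 0, 0, 0, 0, 0, 10], [0, 0, 0, 0, 0, 0, 10], [0, 0, 0, 0, 0, 0, 10], [0, 0, 0, 0, 0, 0, 10]]]}}

```text
t: 4.2
eef_pos: [0.4363, 0.0306, 0.0402]
eef_rot: [1.328, 2.846, 0.0]
wrist_force: [-0.5, -0.1, 6.6]
gripper_width: 0.251
grip_force: 29.9
```

```bash
python3 -c "
from h import *
s=status.state();print(s['gripper_width']*88.1,s['grip_force'],s['wrist_force'])
go(.4357,.0305,.039,40);go(.6013,.1515,.135)"
```

```text
22.15630811308984 29.90821243263781 [-0.5266902  -0.08726061  6.61361528]
t 4.2 pos [0.4363 0.0306 0.0402] yaw 40.0 tilt [ 0.001  -0.0002] turn -0.0 shift [ 0.007 -0.013  0.031] q6 -0.9
t 4.2 pos [0.4363 0.0306 0.0402] yaw 40.0 tilt [ 0.001  -0.0002] turn 0.0 shift [-0.338  5.104 -2.366] q6 -0.9
```

Gripped: the opening reads 22.2 mm, as the shaft should. Lifting and carrying it over the tin.

Emit:
{"api": "play_rows", "payload": {"deltas": [[[0, 0, -0.3, 0, 0, 0, 10], [0, 0, -0.5, 0, 0, 0, 10], [0, 0, -0.6, 0, 0, 0, 10], [0, 0, -0.6, 0, 0, 0, 10], [0, 0, -0.5, 0, 0, 0, 10], [-0.04, 0.5, 0, 0, 0, 0, 10], [-0.04, 0.6, 0, 0, 0, 0, 10], [-0.04, 0.6, 0, 0, 0, 0, 10], [-0.04, 0.6, 0, 0, 0, 0, 10], [-0.04, 0.6, 0, 0, 0, 0, 10], [-0.04, 0.6, 0, 0, 0, 0, 10], [-0.04, 0.6, 0, 0, 0, 0, 10], [-0.04, 0.6, 0, 0, 0, 0, 10], [0, 0.4, 0, 0, 0, 0, 10], [0, 0, 0, 0, 0, 0, 10], [0, 0, 0, 0, 0, 0, 10], [0, 0, 0, 0, 0, 0, 10]]]}}

```text
t: 5.62
eef_pos: [0.5997, 0.1515, 0.1394]
eef_rot: [-1.328, -2.846, 0.001]
wrist_force: [-1.1, 0.8, -1.9]
gripper_width: 0.244
grip_force: 29.9
```

```bash
python3 - <<'E'
from h import *
go(.6013,.1515,.135,40)
s=status.state();e=s["eef_pos"];M=R.from_rotvec(s["eef_rot"]).as_matrix()
p=cams.read_camera("scene");w=cloud(p).reshape(-1,3)
q=w[(np.hypot(w[:,0]-e[0],w[:,1]-e[1])<.03)&(w[:,2]>.093)&(w[:,2]<.122)]
l=(q-e)@M
for z0 in np.arange(.093,.122,.004):
    k=(q[:,2]>=z0)&(q[:,2]<z0+.004)
    if k.sum()>3: print(round(z0,3),k.sum(),"x",np.round([l[k,0].min(),l[k,0].max()],4),"y",np.round([l[k,1].min(),l[k,1].max()],4))
# flange fit radius 17 mm
from scipy.optimize import least_squares
for (a,b,r) in ((.096,.106,.012),(.110,.114,.017)):
    k=(q[:,2]>a)&(q[:,2]<b);f=lambda v:np.hypot(l[k,0]-v[0],l[k,1]-v[1])-r
    print(k.sum(),np.round(least_squares(f,[0,0],loss="soft_l1",f_scale=.001).x,4))
i=p["color"][130:250,300:460,::-1]
cv2.imwrite("pics/t2.png",cv2.resize(i,(800,600),interpolation=cv2.INTER_CUBIC))
E
```

```text
t 5.62 pos [0.5997 0.1515 0.1394] yaw 40.0 tilt [-0.0015 -0.0003] turn -0.0 shift [-0.026  0.03   0.109] q6 -0.64
0.097 5 x [-0.0099 -0.0022] y [-0.0111  0.005 ]
0.101 16 x [-0.0112 -0.001 ] y [-0.0115  0.0088]
0.105 12 x [-0.0152 -0.0064] y [-0.0101  0.0082]
0.109 4 x [-0.0133 -0.0059] y [-0.0048  0.0091]
0.113 38 x [-0.0193 -0.0026] y [-0.0166  0.0146]
0.117 28 x [-0.0166 -0.0058] y [-0.0139  0.0129]
0.121 4 x [-0.0133 -0.0072] y [-0.0161  0.009 ]
22 [ 0.0011 -0.0003]
7 [ 0.0012 -0.0013]
```

View pics/t2.png

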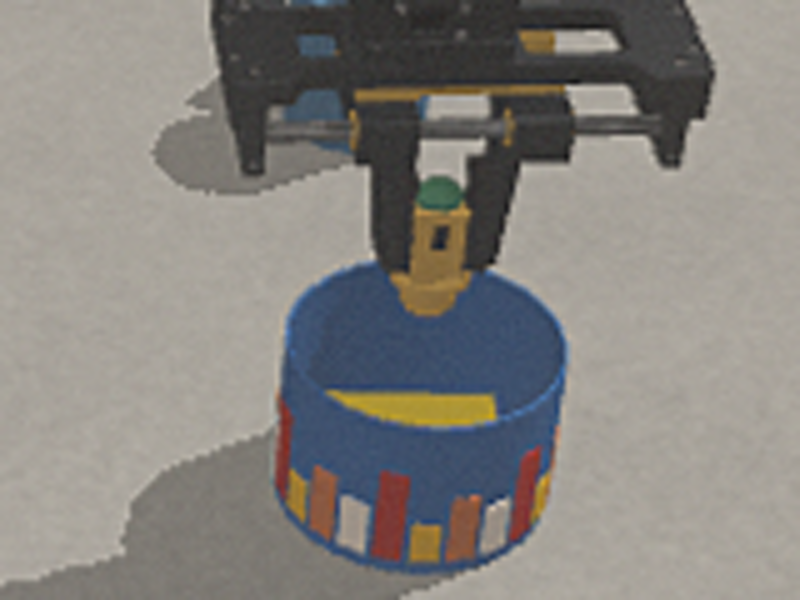

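The tower hangs upright between the jaws (flange at about (430,280)) over the tin, whose mouth is centred at about (425,345). Quick check of the socket's centre from the earlier top view.

```bash
python3 - <<'E'
from h import *
i=cv2.imread("pics/top0.png").astype(int);w=np.load("topw.npy")
n=i[...,2];y=(i[...,2]>100)&(i[...,0]<90)&(np.hypot(w[...,0]-.6013,w[...,1]-.1515)<.056)
print("insert px",y.sum(),np.round(w[y].mean(0),4))
xy=w[y][:,:2].astype(np.float32);b=cv2.minAreaRect(xy*1000);print("insert rect",b)
d=(n<60)&(np.hypot(w[...,0]-.605,w[...,1]-.152)<.02);print("dark",d.sum(),np.round(w[d].mean(0),4),np.round(w[d].min(0),3),np.round(w[d].max(0),3))
E
```

```text
insert px 989 [0.5999 0.1516 0.0197]
insert rect ((600.5381469726562, 152.45179748535156), (78.44438934326172, 79.51683044433594), 37.38136672973633)
dark 64 [0.6019 0.1548 0.0049] [ 0.592  0.146 -0.001] [0.612 0.165 0.01 ]
```

Emit:
{"api": "play_rows", "payload": {"deltas": [[[-0.05, 0.025, 0.3, 0, 0, 0, 10], [0, 0, 0.4, 0, 0, 0, 10], [0, 0, 0.4, 0, 0, 0, 10], [0, 0, 0.3, 0, 0, 0, 10], [0, 0, 0.2, 0, 0, 0, 10], [0, 0, 0.15, 0, 0, 0, 10], [0, 0, 0, 0, 0, 0, 10], [0, 0, 0, 0, 0, 0, 10]]]}}

```text
t: 6.33
eef_pos: [0.6027, 0.1509, 0.0699]
eef_rot: [1.328, 2.847, 0.0]
wrist_force: [-1.0, -0.0, -1.0]
gripper_width: 0.247
grip_force: 29.9
```

```bash
python3 -c "
from h import *
go(.6013,.1515,.0462,40)"
```

```text
t 6.33 pos [0.6027 0.1509 0.0699] yaw 40.0 tilt [ 0.0001 -0.    ] turn -0.01 shift [ 0.033 -0.017  0.592] q6 -0.64
```

Emit:
{"api": "play_rows", "payload": {"deltas": [[[0.025, -0.015, 0.1, 0, 0, 0, 10], [0, 0, 0.1, 0, 0, 0, 10], [0, 0, 0.1, 0, 0, 0, 10], [0, 0, 0.05, 0, 0, 0, 10], [0, 0, 0, 0, 0, 0, 10], [0, 0, 0, 0, 0, 0, 10]]]}}

```text
t: 6.83
eef_pos: [0.6015, 0.1514, 0.0557]
eef_rot: [-1.328, -2.847, 0.0]
wrist_force: [0.3, -0.5, -1.1]
gripper_width: 0.245
grip_force: 29.9
```

```bash
python3 -c "
from h import *
go(.6016,.1513,.0462,40)"
```

```text
t 6.83 pos [0.6015 0.1514 0.0557] yaw 40.0 tilt [-0.0001  0.    ] turn -0.0 shift [-0.004 -0.     0.237] q6 -0.64
```

The foot is 4 mm into the socket with no contact force. Continuing down.

Emit:
{"api": "play_rows", "payload": {"deltas": [[[0, 0, 0.08, 0, 0, 0, 10], [0, 0, 0.08, 0, 0, 0, 10], [0, 0, 0.06, 0, 0, 0, 10], [0, 0, 0.01, 0, 0, 0, 10], [0, 0, 0, 0, 0, 0, 10], [0, 0, 0, 0, 0, 0, 10]]]}}

```text
t: 7.33
eef_pos: [0.6015, 0.1514, 0.0465]
eef_rot: [-1.328, -2.847, 0.0]
wrist_force: [-0.3, 0.2, -0.7]
gripper_width: 0.25
grip_force: 29.9
```

Emit:
{"api": "play_rows", "payload": {"deltas": [[[0, 0, 0.02, 0, 0, 0, 10], [0, 0, 0.02, 0, 0, 0, 10], [0, 0, 0, 0, 0, 0, 10]]]}}

```text
t: 7.58
eef_pos: [0.6016, 0.1514, 0.0462]
eef_rot: [1.328, 2.846, 0.0]
wrist_force: [-3.8, -0.2, 9.1]
gripper_width: 0.248
grip_force: 29.9
```

Seated: 9 N of contact at the expected height. Releasing with a modest opening.

Emit:
{"api": "play_rows", "payload": {"deltas": [[[0, 0, -0.01, 0, 0, 0, 24], [0, 0, 0, 0, 0, 0, 30], [0, 0, 0, 0, 0, 0, 40], [0, 0, 0, 0, 0, 0, 40], [0, 0, 0, 0, 0, 0, 40], [0, 0, -0.3, 0, 0, 0, 40], [0, 0, -0.5, 0, 0, 0, 40], [0, 0, -0.6, 0, 0, 0, 40], [0, 0, -0.8, 0, 0, 0, 40], [0, 0, -0.8, 0, 0, 0, 40], [-0.5, -0.7, 0, 0, 0, 0, 40], [-0.5, -0.7, 0, 0, 0, 0, 40], [-0.5, -0.7, 0, 0, 0, 0, 40], [-0.5, -0.7, 0, 0, 0, 0, 40], [0, 0, 0, 0, 0, 0, 40]]]}}

```text
t: 8.83
eef_pos: [0.5661, 0.0136, 0.1654]
eef_rot: [-1.334, -2.844, 0.002]
wrist_force: [0.8, -0.8, 0.5]
gripper_width: 0.452
grip_force: 0.0
```

```bash
python3 - <<'E'
from h import *
go(.599,-.1315,.10,40)
for c in ["top","scene"]:
    p=cams.read_camera(c);w=cloud(p).reshape(-1,3)
    q=w[(np.hypot(w[:,0]-.601,w[:,1]-.152)<.045)&(w[:,2]>.05)&(w[:,2]<.075)];k=q[:,2]>.058
    print(c,len(q),"dome",np.round(q.mean(0),4),np.round(q.min(0),4),np.round(q.max(0),4))
    save(p,"r1"+c)
t=cv2.imread("pics/r1top.png")[150:270,200:440];s=cv2.imread("pics/r1scene.png")[160:340,240:480]
cv2.imwrite("pics/r1.png",np.vstack([cv2.resize(t,(600,300)),cv2.resize(s,(600,300))]))
E
```

```text
t 8.83 pos [0.5661 0.0136 0.1654] yaw 39.7 tilt [-0.0006 -0.0012] turn -0.05 shift [-3.307 -1.7    1.639] q6 -0.88
top 100 dome [0.6001 0.1505 0.0613] [0.5873 0.1371 0.0521] [0.6146 0.1655 0.0697]
scene 107 dome [0.6034 0.1462 0.0588] [0.5869 0.1362 0.0502] [0.6157 0.1576 0.0667]
```

View pics/r1.png

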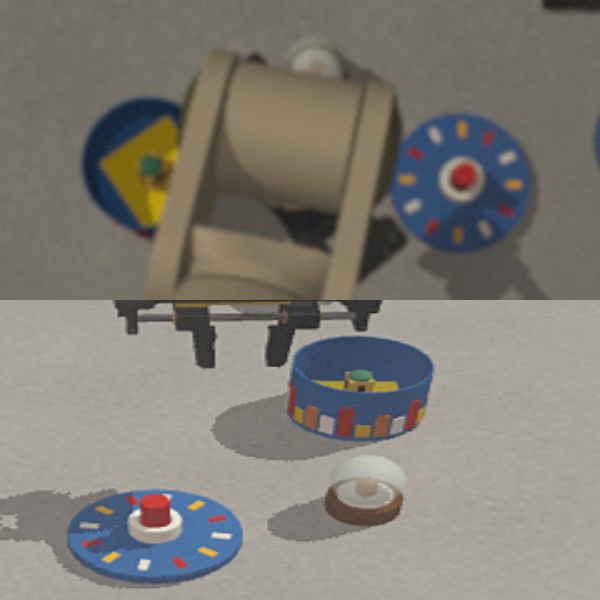

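The tower stands upright in the socket, with its green dome at (358,377) in the lower panel. The top view shows the stack's red knob at (463,177). Moving over the knob.

Emit:
{"api": "play_rows", "payload": {"deltas": [[[-0.6, -0.3, 0, 0, 0, 0, 50], [-0.7, -0.35, 0, 0, 0, 0, 50], [-0.7, -0.35, 0, 0, 0, 0, 50], [-0.7, -0.35, 0, 0, 0, 0, 50], [-0.6, -0.35, 0.2, 0, 0, 0, 50], [0, 0, 0.4, 0, 0, -0.05, 50], [0, 0, 0.4, 0, 0, 0, 50], [0, 0, 0.4, 0, 0, 0, 50], [0, 0, 0.24, 0, 0, 0, 50], [0, 0, 0, 0, 0, 0, 50], [0, 0, 0, 0, 0, 0, 50]]]}}

```text
t: 9.85
eef_pos: [0.6002, -0.1259, 0.0998]
eef_rot: [-1.32, -2.85, -0.0]
wrist_force: [0.2, -0.5, 0.0]
gripper_width: 0.565
grip_force: 0.0
```

```bash
python3 - <<'E'
from h import *
go(.599,-.132,.054,40)
p=cams.read_camera("scene")
i=p["color"][200:350,220:420,::-1]
cv2.imwrite("pics/k1.png",cv2.resize(i,(800,600),interpolation=cv2.INTER_CUBIC))
E
```

```text
t 9.85 pos [ 0.6002 -0.1259  0.0998] yaw 40.3 tilt [-0.0002  0.0002] turn 0.06 shift [-0.099 -0.12   1.144] q6 -1.1
```

View pics/k1.png

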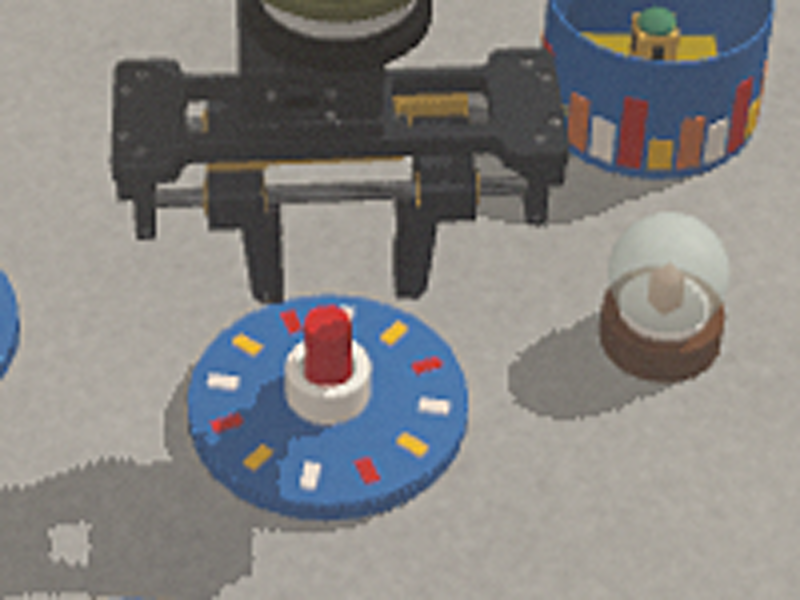

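The jaws are above the knob, which shows at (328,345), slightly back and to the right. Correcting that offset while descending.

Emit:
{"api": "play_rows", "payload": {"deltas": [[[-0.1, -0.12, 0, 0, 0, 0.06, 50], [0, 0, 0.3, 0, 0, 0, 50], [0, 0, 0.4, 0, 0, 0, 50], [0, 0, 0.3, 0, 0, 0, 50], [0, 0, 0.12, 0, 0, 0, 50], [0, 0, 0, 0, 0, 0, 50], [0, 0, 0, 0, 0, 0, 40], [0, 0, 0, 0, 0, 0, 32], [0, 0, 0, 0, 0, 0, 26]]]}}

```text
t: 10.65
eef_pos: [0.5991, -0.133, 0.0559]
eef_rot: [1.329, 2.845, 0.0]
wrist_force: [0.6, 0.4, 0.3]
gripper_width: 0.368
grip_force: 0.0
```

Emit:
{"api": "play_rows", "payload": {"deltas": [[[0, 0, 0, 0, 0, 0, 22], [0, 0, 0, 0, 0, 0, 10], [0, 0, 0, 0, 0, 0, 10], [0, 0, 0, 0, 0, 0, 10], [0, 0, 0, 0, 0, 0, 10], [0, 0, 0, 0, 0, 0, 10], [0, 0, 0, 0, 0, 0, 10]]]}}

```text
t: 11.23
eef_pos: [0.599, -0.1329, 0.0555]
eef_rot: [1.329, 2.846, 0.0]
wrist_force: [-0.3, 1.1, 5.6]
gripper_width: 0.237
grip_force: 30.0
```

```bash
python3 - <<'E'
from h import *
go(.599,-.132,.055,40)
print(status.state()["gripper_width"]*88.1)
E
```

```text
t 11.23 pos [ 0.599  -0.1329  0.0555] yaw 39.9 tilt [ 0.0009 -0.0003] turn -0.01 shift [0.016 0.015 0.012] q6 -1.11
20.889415345859884
```

Emit:
{"api": "play_rows", "payload": {"deltas": [[[0, 0, -0.1, 0, 0, 0, 10], [0, 0, -0.2, 0, 0, 0, 10], [0, 0, -0.3, 0, 0, 0, 10], [0, 0, -0.4, 0, 0, 0, 10], [0, 0, -0.5, 0, 0, 0, 10], [0, 0, -0.5, 0, 0, 0, 10], [0, 0, -0.4, 0, 0, 0, 10], [0, 0, -0.3, 0, 0, 0, 10], [0, 0, -0.2, 0, 0, 0, 10], [0, 0, -0.1, 0, 0, 0, 10], [0, 0, 0, 0, 0, 0, 10], [0, 0, 0, 0, 0, 0, 10]]]}}

```text
t: 12.23
eef_pos: [0.5984, -0.1327, 0.1743]
eef_rot: [-1.329, -2.845, 0.0]
wrist_force: [0.6, 1.0, -3.1]
gripper_width: 0.245
grip_force: 30.0
```

```bash
python3 - <<'E'
from h import *
go(.601,.152,.175,40)
e=status.state()["eef_pos"]
p=cams.read_camera("scene");w=cloud(p).reshape(-1,3)
q=w[(np.hypot(w[:,0]-e[0],w[:,1]-e[1])<.075)&(w[:,2]>.11)&(w[:,2]<.142)]
print(len(q),np.round(np.percentile(q,[1,50,99],axis=0),4).tolist())
t=q[(np.hypot(q[:,0]-e[0],q[:,1]-e[1])>.03)&(q[:,2]>.127)]
A=np.c_[t[:,:2]-e[:2],np.ones(len(t))];print("plane",np.round(np.linalg.lstsq(A,t[:,2],rcond=None)[0],4))
k=w[(np.hypot(w[:,0]-e[0],w[:,1]-e[1])<.09)&(w[:,2]>.115)&(w[:,2]<.127)];print("skirt",len(k),np.round(circ(k[:,:2]),4))
i=p["color"][150:300,220:420,::-1]
cv2.imwrite("pics/k2.png",cv2.resize(i,(800,600),interpolation=cv2.INTER_CUBIC))
E
```

```text
t 12.23 pos [ 0.5984 -0.1327  0.1743] yaw 39.9 tilt [-0.0012  0.0005] turn -0.01 shift [ 5.411  4.625 -0.015] q6 -1.11
2716 [[0.5358, -0.1976, 0.1214], [0.6141, -0.1513, 0.1323], [0.6618, -0.0724, 0.1391]]
plane [-0.0056  0.0045  0.1324]
skirt 202 [ 0.5971 -0.1326  0.0651]
```

View pics/k2.png

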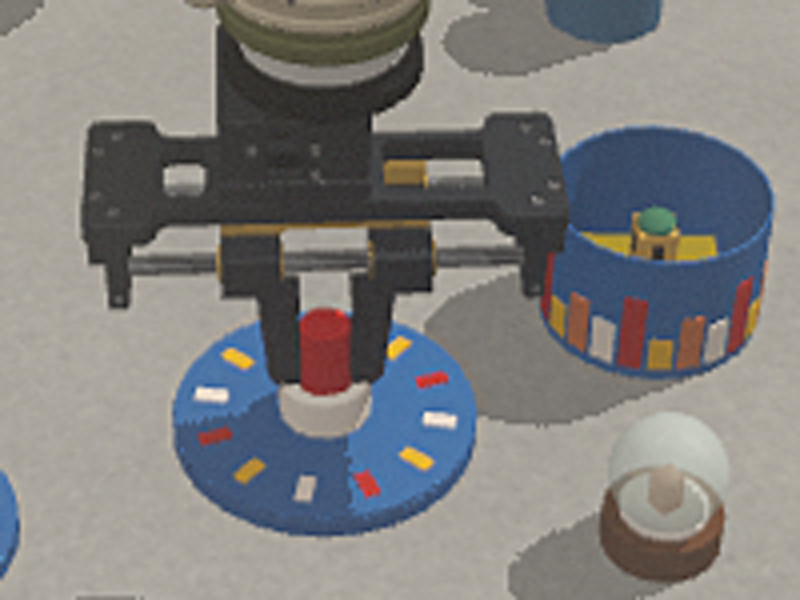

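Both lids hang level from the knob (tilt under 0.01 rad), with the collar at (325,405) just below the pads. Carrying them over the tin.

Emit:
{"api": "play_rows", "payload": {"deltas": [[[0.2, 0.17, 0, 0, 0, 0, 10], [0.3, 0.26, 0, 0, 0, 0, 10], [0.4, 0.34, 0, 0, 0, 0, 10], [0.4, 0.34, 0, 0, 0, 0, 10], [0.4, 0.34, 0, 0, 0, 0, 10], [0.4, 0.34, 0, 0, 0, 0, 10], [0.4, 0.34, 0, 0, 0, 0, 10], [0.4, 0.34, 0, 0, 0, 0, 10], [0.4, 0.34, 0, 0, 0, 0, 10], [0.4, 0.34, 0, 0, 0, 0, 10], [0.4, 0.34, 0, 0, 0, 0, 10], [0.4, 0.34, 0, 0, 0, 0, 10], [0.4, 0.34, 0, 0, 0, 0, 10], [0.3, 0.28, 0, 0, 0, 0, 10], [0.2, 0.18, 0, 0, 0, 0, 10], [0, 0, 0, 0, 0, 0, 10], [0, 0, 0, 0, 0, 0, 10]]]}}

```text
t: 13.7
eef_pos: [0.6017, 0.1523, 0.1747]
eef_rot: [-1.327, -2.847, 0.001]
wrist_force: [0.4, -0.2, -3.5]
gripper_width: 0.239
grip_force: 30.0
```

```bash
python3 - <<'E'
from h import *
from scipy.optimize import least_squares
go(.601,.152,.1275,40)
s=status.state();e=s["eef_pos"];M=R.from_rotvec(s["eef_rot"]).as_matrix()
p=cams.read_camera("scene");w=cloud(p);c=p["color"].astype(int)
near=np.hypot(w[...,0]-e[0],w[...,1]-e[1])
def cf(m,r,n):
    q=w[m][:,:2];v=least_squares(lambda v:np.hypot(*(q-v).T)-r,e[:2],loss="soft_l1",f_scale=.001).x
    print(n,m.sum(),np.round(v,4),"tool",np.round(M.T[:2,:2]@(v-e[:2]),4))
cf((near<.02)&(c[...,0]>110)&(c[...,1]<70)&(w[...,2]>.157)&(w[...,2]<.180),.011,"knob")
cf((near<.09)&(w[...,2]>.121)&(w[...,2]<.127),.066,"skirt")
i=p["color"][100:250,300:500,::-1]
t=w[(near>.03)&(near<.06)&(w[...,2]>.127)&(w[...,2]<.14)]
print("plane",np.round(np.linalg.lstsq(np.c_[t[:,:2]-e[:2],np.ones(len(t))],t[:,2],rcond=None)[0],4))
E
```

```text
t 13.7 pos [0.6017 0.1523 0.1747] yaw 40.0 tilt [-0.0005 -0.0003] turn 0.0 shift [ 0.005 -0.017  1.18 ] q6 -0.64
knob 85 [0.6005 0.1526] tool [ 0.0011 -0.0007]
skirt 141 [0.6    0.1533] tool [ 0.0019 -0.0006]
plane [-0.0003  0.0004  0.1327]
```

Emit:
{"api": "play_rows", "payload": {"deltas": [[[-0.01, -0.01, 0.1, 0, 0, 0, 10], [0, 0, 0.2, 0, 0, 0, 10], [0, 0, 0.2, 0, 0, 0, 10], [0, 0, 0.2, 0, 0, 0, 10], [0, 0, 0.1, 0, 0, 0, 10], [0, 0, 0.1, 0, 0, 0, 10], [0, 0, 0.06, 0, 0, 0, 10], [0, 0, 0.06, 0, 0, 0, 10], [0, 0, 0.06, 0, 0, 0, 10], [0, 0, 0, 0, 0, 0, 10], [0, 0, 0, 0, 0, 0, 10]]]}}

```text
t: 14.67
eef_pos: [0.6021, 0.1512, 0.1318]
eef_rot: [1.329, 2.846, 0.0]
wrist_force: [0.1, 0.2, -3.8]
gripper_width: 0.236
grip_force: 30.0
```

Emit:
{"api": "play_rows", "payload": {"deltas": [[[0, 0, 0.04, 0, 0, 0, 10], [0, 0, 0.03, 0, 0, 0, 10], [0, 0, 0.02, 0, 0, 0, 10], [0, 0, 0.02, 0, 0, 0, 10], [0, 0, 0, 0, 0, 0, 10], [0, 0, 0, 0, 0, 0, 10]]]}}

```text
t: 15.17
eef_pos: [0.602, 0.1511, 0.1276]
eef_rot: [1.329, 2.846, 0.0]
wrist_force: [-0.8, -0.2, 0.1]
gripper_width: 0.241
grip_force: 30.0
```

Weight is off the wrist at the expected height. A light press, then release and rise.

Emit:
{"api": "play_rows", "payload": {"deltas": [[[0, 0, 0.015, 0, 0, 0, 10], [0, 0, 0, 0, 0, 0, 10], [0, 0, 0, 0, 0, 0, 23], [0, 0, 0, 0, 0, 0, 28], [0, 0, 0, 0, 0, 0, 36], [0, 0, 0, 0, 0, 0, 44], [0, 0, 0, 0, 0, 0, 50], [0, 0, -0.2, 0, 0, 0, 56], [0, 0, -0.4, 0, 0, 0, 60], [0, 0, -0.5, 0, 0, 0, 60], [0, 0, -0.3, 0, 0, 0, 60], [0, 0, 0, 0, 0, 0, 60], [0, 0, 0, 0, 0, 0, 60]]]}}

```text
t: 16.25
eef_pos: [0.6021, 0.1512, 0.1833]
eef_rot: [1.329, 2.846, 0.001]
wrist_force: [-1.2, 0.8, -0.2]
gripper_width: 0.679
grip_force: 0.0
```

```bash
python3 - <<'E'
from h import *
from scipy.optimize import least_squares
s=status.state();e=s["eef_pos"];M=R.from_rotvec(s["eef_rot"]).as_matrix()
p=cams.read_camera("scene");w=cloud(p);c=p["color"].astype(int)
near=np.hypot(w[...,0]-.601,w[...,1]-.152)
def cf(m,r,n):
    q=w[m][:,:2];v=least_squares(lambda v:np.hypot(*(q-v).T)-r,[.601,.152],loss="soft_l1",f_scale=.001).x
    print(n,m.sum(),np.round(v,4),"z",np.round(np.percentile(w[m][:,2],[2,98]),4))
cf((near<.02)&(c[...,0]>110)&(c[...,1]<70)&(w[...,2]>.109)&(w[...,2]<.131),.011,"knob")
cf((near<.09)&(w[...,2]>.076)&(w[...,2]<.082),.066,"skirt")
cf((near<.03)&(c.min(-1)>110)&(w[...,2]>.088)&(w[...,2]<.103),.020,"collar")
t=w[(near>.028)&(near<.06)&(w[...,2]>.08)&(w[...,2]<.095)]
print("plane",np.round(np.linalg.lstsq(np.c_[t[:,:2]-[.601,.152],np.ones(len(t))],t[:,2],rcond=None)[0],4))
go(.601,.1525,.107,40)
i=p["color"][100:250,300:500,::-1]
cv2.imwrite("pics/c1.png",cv2.resize(i,(800,600),interpolation=cv2.INTER_CUBIC))
E
```

```text
knob 88 [0.6009 0.1517] z [0.1096 0.1304]
skirt 139 [0.6006 0.1519] z [0.0762 0.0819]
collar 112 [0.6003 0.1519] z [0.0885 0.1026]
plane [0.0012 0.0005 0.0856]
t 16.3 pos [0.6018 0.1511 0.1823] yaw 39.9 tilt [-0.0006 -0.0001] turn -0.01 shift [0.039 0.008 1.883] q6 -0.64
```

View pics/c1.png

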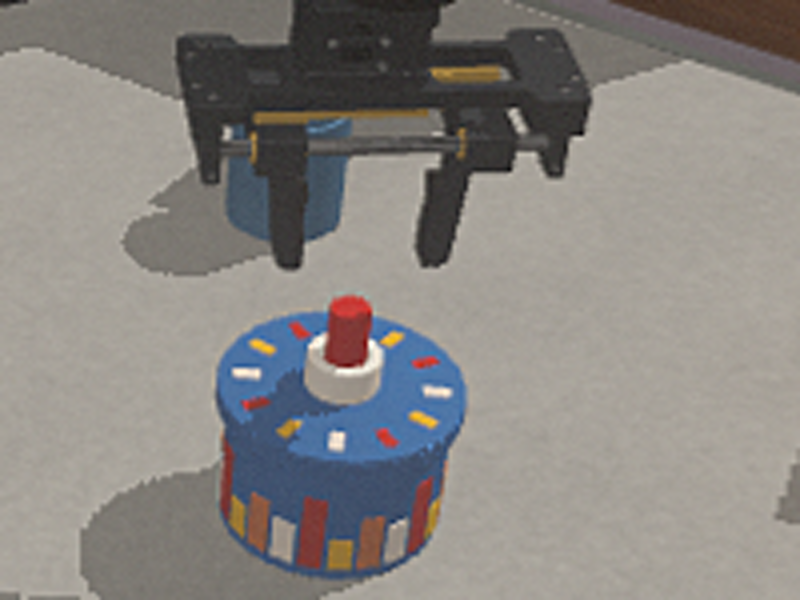

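Both lids sit home and level: plate top at z=0.0856 against 0.086 expected, collar at (343,370) concentric with the knob. Descending on the collar.

Emit:
{"api": "play_rows", "payload": {"deltas": [[[0.03, -0.008, 0.2, 0, 0, 0, 60], [0, 0, 0.4, 0, 0, 0, 60], [0, 0, 0.4, 0, 0, 0, 60], [0, 0, 0.4, 0, 0, 0, 60], [0, 0, 0.3, 0, 0, 0, 60], [0, 0, 0.15, 0, 0, 0, 60], [0, 0, 0, 0, 0, 0, 60], [0, 0, 0, 0, 0, 0, 60]]]}}

```text
t: 16.97
eef_pos: [0.6009, 0.1518, 0.1084]
eef_rot: [-1.329, -2.846, 0.001]
wrist_force: [0.8, 0.5, 0.1]
gripper_width: 0.682
grip_force: 0.0
```

```bash
python3 -c "
from h import *
go(.6008,.1518,.107,40)"
```

```text
t 16.97 pos [0.6009 0.1518 0.1084] yaw 39.9 tilt [-0.0008 -0.0001] turn -0.01 shift [ 0.001 -0.003  0.034] q6 -0.64
```

Emit:
{"api": "play_rows", "payload": {"deltas": [[[0, 0, 0.03, 0, 0, 0, 56], [0, 0, 0, 0, 0, 0, 50], [0, 0, 0, 0, 0, 0, 46], [0, 0, 0, 0, 0, 0, 43], [0, 0, 0, 0, 0, 0, 40], [0, 0, 0, 0, 0, 0, 30], [0, 0, 0, 0, 0, 0, 30], [0, 0, 0, 0, 0, 0, 30], [0, 0, 0, 0, 0, 0, 30]]]}}

```text
t: 17.72
eef_pos: [0.6011, 0.1519, 0.1079]
eef_rot: [1.329, 2.846, 0.0]
wrist_force: [-1.6, -0.1, 3.2]
gripper_width: 0.443
grip_force: 30.0
```

Collar gripped at 39 mm. Lifting gently, straight up.

Emit:
{"api": "play_rows", "payload": {"deltas": [[[0, 0, -0.05, 0, 0, 0, 30], [0, 0, -0.1, 0, 0, 0, 30], [0, 0, -0.15, 0, 0, 0, 30], [0, 0, -0.2, 0, 0, 0, 30], [0, 0, -0.25, 0, 0, 0, 30], [0, 0, -0.25, 0, 0, 0, 30], [0, 0, -0.25, 0, 0, 0, 30], [0, 0, -0.25, 0, 0, 0, 30], [0, 0, -0.25, 0, 0, 0, 30], [0, 0, -0.25, 0, 0, 0, 30], [0, 0, -0.2, 0, 0, 0, 30], [0, 0, -0.15, 0, 0, 0, 30], [0, 0, -0.1, 0, 0, 0, 30], [0, 0, -0.05, 0, 0, 0, 30], [0, 0, 0, 0, 0, 0, 30], [0, 0, 0, 0, 0, 0, 30], [0, 0, 0, 0, 0, 0, 30], [0, 0, 0, 0, 0, 0, 30], [0, 0, 0, 0, 0, 0, 30], [0, 0, 0, 0, 0, 0, 30]]]}}

```text
t: 19.38
eef_pos: [0.601, 0.1518, 0.2074]
eef_rot: [-1.329, -2.846, 0.0]
wrist_force: [-0.3, 1.8, -1.4]
gripper_width: 0.445
grip_force: 30.0
```

```bash
python3 - <<'E'
from h import *
p=cams.read_camera("scene");w=cloud(p);c=p["color"].astype(int)
near=np.hypot(w[...,0]-.601,w[...,1]-.152)
t=w[(near>.03)&(near<.06)&(w[...,2]>.175)&(w[...,2]<.2)]
print("lid plane",len(t),np.round(np.linalg.lstsq(np.c_[t[:,:2]-[.601,.152],np.ones(len(t))],t[:,2],rcond=None)[0],4))
k=w[(near<.02)&(c[...,0]>100)&(c[...,1]<80)&(w[...,2]<.16)];print("knob",len(k),np.round([k.mean(0),k.max(0)],4).tolist())
t=w[(near>.02)&(near<.058)&(w[...,2]>.075)&(w[...,2]<.1)];print("inner disc z",len(t),np.round(np.median(t[:,2]),4))
print(status.state()["joint_velocities"])
i=p["color"][90:240,300:500,::-1]
cv2.imwrite("pics/f1.png",cv2.resize(i,(800,600),interpolation=cv2.INTER_CUBIC))
E
```

```text
lid plane 916 [-0.0034 -0.0016  0.1852]
knob 195 [[0.6057, 0.1438, 0.1091], [0.6129, 0.1584, 0.1353]]
inner disc z 1159 0.0825
[ 0.00047413 -0.00215411 -0.00079829 -0.00051699  0.00034382  0.0023381 ]
```

View pics/f1.png

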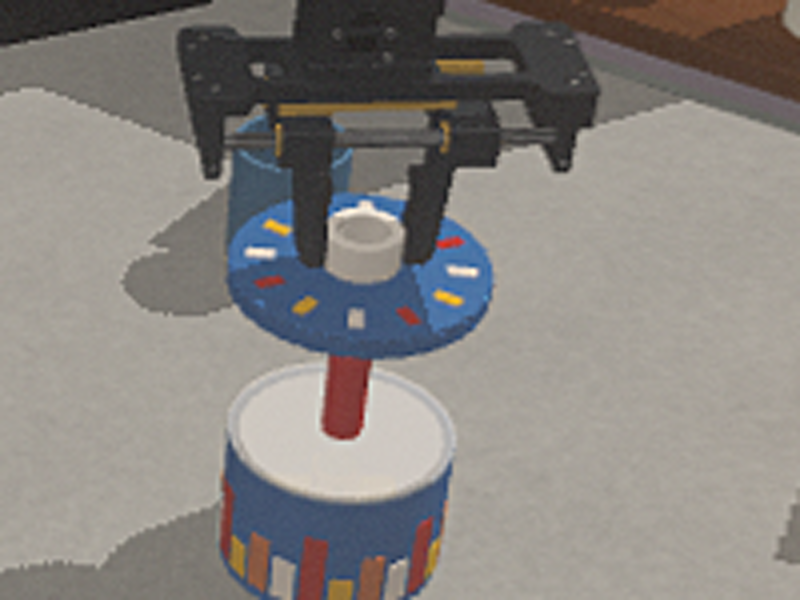

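The picture shows the outer lid held level at (360,275). Its rim is at z≈0.173, about 4 cm above the knob top at 0.135. The inner lid sits flat on the tin at (342,430), so I'm handing in.

```bash
python3 -c "
from h import *
print(job.job_done())"
```

```text
the job is handed in; nothing more can be done
None
```

I handed the job in at about 19 s of the 62 s allowed; no verdict came back. At hand-in the tower had been seated in the socket, the clear inner lid was closed on the tin, and the blue outer lid was held level and still with its rim about 4 cm above the knob. The snow globe, mug and postcards were never approached.

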